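# Sort left-hand and right-hand rack brackets into their trays

### The job

Two loose blue rack brackets on the lab bench are mirror images: one is left-hand, one right-hand (a third, with its foot in the middle, is neither and is not part of the job). Put each into the grey tray whose fixed sample bracket, on the tray's ledge, has the same hand, so that each stands on its base on the tray's floor. Then let go of them.

Things in the scene. Friction and masses are not known exactly. Their poses are not given: they have to be found in the camera images.
- bracket_left: Loose blue metal left-hand bracket, about 80 g, standing on its base at any yaw: upright wall 80 mm long (x), 12 thick (y), 30 high, with a flat foot 6 mm thick at its +x end only (x 10 to 40 mm), reaching to y = +46 mm. Seen from above, looking along the wall from plain end to foot end, the foot points left. Origin: underside, middle of the wall; z up.
- bracket_right: Loose blue metal right-hand bracket, about 80 g, standing on its base at any yaw: upright wall 80 mm long (x), 12 thick (y), 30 high, with a flat foot 6 mm thick at its +x end only (x 10 to 40 mm), reaching to y = -46 mm. Seen from above, looking along the wall from plain end to foot end, the foot points right. Origin: underside, middle of the wall; z up.
- tray_left: Grey open tray, fixed to the bench, 170 mm (x) by 150 (y) outside, 35 high, walls and floor 4 mm thick. Origin: centre of the underside; z up. Its 70 mm deep, 6 mm high ledge on the +x side (away from the robot) carries a fixed left-hand sample bracket, same size as the loose ones. The two trays stand left and right of the loose brackets, either way round.
- tray_right: Grey open tray, fixed to the bench, 170 mm (x) by 150 (y) outside, 35 high, walls and floor 4 mm thick. Origin: centre of the underside; z up. Its 70 mm deep, 6 mm high ledge on the +x side (away from the robot) carries a fixed right-hand sample bracket, same size as the loose ones. The two trays stand left and right of the loose brackets, either way round.
Not all that is in view belongs to the job. What is shaped like the bracket_right but orange, pink or turquoise is not meant.

How it is judged:
At the end, for the whole second after the job is handed in: The left-hand bracket stands in the tray with the left-hand sample and the right-hand bracket in the tray with the right-hand sample, each wholly inside, on its base on the tray floor (underside less than 10 mm above the tray's underside, tilted less than 10 degrees), let go and at rest (x of bracket_left in the frame of tray_left between -0.08 and 0.08 m and y of bracket_left in the frame of tray_left between -0.07 and 0.07 m and z of bracket_left in the frame of tray_left between 0 and 0.01 m and angle between each of bracket_left, bracket_right's own z axis and vertical below 0.175 rad and linear speed of each of bracket_left, bracket_right below 0.02 m/s and angular speed of each of bracket_left, bracket_right below 0.2 rad/s and x of bracket_right in the frame of tray_right between -0.08 and 0.08 m and y of bracket_right in the frame of tray_right between -0.07 and 0.07 m and z of bracket_right in the frame of tray_right between 0 and 0.01 m); the robot touches nothing.
It also fails if it takes over 64 s, if anything falls off the work surface, if the arm or the gripper's body presses on something with over 40 N, if the wrist force passes 120 N, or if a joint passes its speed limit or range.

### The arm

A 6-joint arm with a two-finger parallel gripper is mounted at the origin on the work surface. World frame = base frame: x ahead of the robot, y to its left, z up, the work surface at z = 0. Lengths are in m, angles in rad, forces in N, time in s.
With the tool pointing down it reaches from about 0.225 to 0.875 m from the base axis. Payload 3.4 kg.
Tool frame: the origin (TCP) lies midway between the tips of the shut fingers; the grasp point (between the pads) lies 19 mm behind it (pinch_z is the distance from the TCP to the grasp point, in m); z points along the fingers, y is the line along which they close (so a half turn about z gives the same grasp; the last joint's range is limited). The gripper opens to 85 mm and grips with 20 to 120 N. Pads are 22 mm wide; open, the fingers measure 114 mm over their backs; the gripper's body (76 mm by 85 mm) begins 54 mm behind the grasp point. The pads swing forward as they close: fully open they stand 13 mm farther back than shut.
Start: joints at [1.174, 0.276, 1.505, -0, 1.361, -0.121], TCP at [0.157, 0.553, 0.231] pointing down, gripper open.
Joint ranges: [-2.89, 2.89], [-0.75, 2.08], [0.22, 2.7], [-1.18, 4.32], [0.11, 2.71], [-2.7, 2.7]. Speed limits (rad/s): [2.57, 2.57, 3.14, 3.14, 3.14, 3.14].

### API

Orientations are given as a unit quaternion [w, x, y, z].
In Python, from rig import get_state, get_image, sign_off, pinch_z gives the robot as it stands.
- The arm moves only by the tool send_rows, never from a script. Its argument "steps" is one flat list of numbers, 5 for each row, row after row: the gripper's target within -1 to 1 (fully open at 1, half-way at 0, shut at -1), then the shift along the tool's x, y, z in cm, then the turn about the tool's z in degrees. In form: [gripper, x, y, z, roll, gripper, x, y, z, roll, ...]. A call has 1 to 12 rows; each row shifts and turns the commanded pose from where the row before left it, along the tool's axes as they then stand; what a row does not reach is not made up. A row lasts 1/10 s, in which the tool goes at most 50 mm and 8.59 degrees, less where a joint would pass 70% of its speed; a pose out of reach is approached as far as the arm can. A call is refused whole if a number of a shift passes 5 or a number of a turn 8.59, either way. A call with a gripper value outside its range is refused whole. The fingers move at their own pace and stop on an object; "newtons" is the grip in N (left out, the last holds). Time passes only in rows, so rows that do not move let the fingers close. It gives the time, the measured TCP pose, the force, the opening and the grip force at its end, in the units of the state.
- get_state(): the state, without advancing time (a new reading comes with each control period).
- get_image(name): name is "scene" or "top" or "wrist"; returns a dict with "color" (384x512x3 uint8, red, green, blue), "mtx" (3x3 intrinsics, pixels), "T" (4x4, takes a point from camera to world coordinates); the wrist camera has in their place "mount" (4x4, takes a point from camera to tool coordinates, whose origin is the TCP and whose axes are the flange's). Camera axes: x right, y down, z forward; pixel columns grow to the right and rows downward; lengths in m; the calibration is good to about 2 mm. A picture is of the moment at which its call begins: read the wrist's pose just before it. There is no depth.
- sign_off(): hands the job in; it is judged then, once.
The state is a dict: "clock": time; "qpos": joint angles; "qd": joint speeds; "effort": joint torques, N m; "position": TCP position; "ee_rot": TCP orientation; "contact_force": force on the tool from outside, world axes, zero at the start; "moment": the same for the moment, N m; "width": finger opening in m; "gripper_force": force on a finger pad.
Only numpy, scipy, OpenCV 4.12 (cv2) and the standard library are available. Lean on these libraries where they do the work, as an engineer would, in place of code of your own. Each camera call takes 0.05 s, during which the arm holds its last target. There are 200 camera calls.

## Working session

There is one attempt and no reset: what is moved stays moved. The work goes in short steps, Python scripts to look and compute and a tool call to move; the robot and the scene stay as the last step left them, time stands still between calls to the robot, and variables do not carry over. Pictures are saved under pics/ and viewed, at most 10 in all, crops included, and the job is handed in when it is done.

Besides the shell and the picture viewer there is one more tool, called after ">>>" as a command line: name --argument value ..., lists and objects as JSON in quotes. send_rows: Moves the arm, as the interface text tells. Its arguments: {"type":"object","properties":{"steps":{"type":"array"},"newtons":{"type":"number"}},"required":["steps"]}

```bash
mkdir -p pics; python3 - <<'E'
from rig import *
import cv2,numpy as np
s=get_state();print(s['clock'],s['position'],s['ee_rot'],s['width'],pinch_z)
for n in ("top","scene"):
    im=get_image(n);cv2.imwrite(f'pics/{n}0.png',im['color'][:,:,::-1]);print(n,im['mtx'].tolist(),np.round(im['T'],4).tolist())
E
```

```text
0.0 [0.15638764 0.55278803 0.23042622] [-2.35967225e-04  1.37465844e-01  9.90506077e-01 -8.92732012e-04] 0.08559608733831815 0.0187
top [[436.8947309625286, 0.0, 256.8382918297056], [0.0, 436.8947309625286, 186.87366805019332], [0.0, 0.0, 1.0]] [[0.0197, -0.9934, 0.1128, 0.4704], [-0.9997, -0.0207, -0.0086, -0.0108], [0.0108, -0.1126, -0.9936, 1.1092], [0.0, 0.0, 0.0, 1.0]]
scene [[452.68139477197843, 0.0, 257.85674274219804], [0.0, 452.68139477197843, 192.10367965090032], [0.0, 0.0, 1.0]] [[-0.8642, 0.3297, -0.3801, 1.01], [0.5031, 0.5796, -0.641, 0.7123], [0.009, -0.7452, -0.6668, 0.7647], [0.0, 0.0, 0.0, 1.0]]
```

```bash
python3 -c "
import cv2
a=cv2.imread('pics/top0.png');cv2.imwrite('pics/top0b.png',cv2.resize(a,(800,600),interpolation=cv2.INTER_CUBIC))"
```

```text
(no output)
```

View pics/top0b.png

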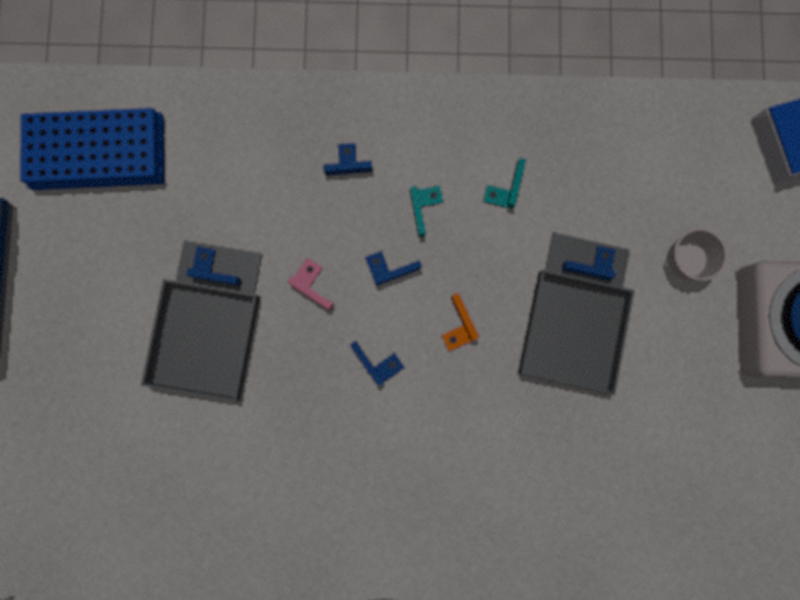

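View pics/scene0.png

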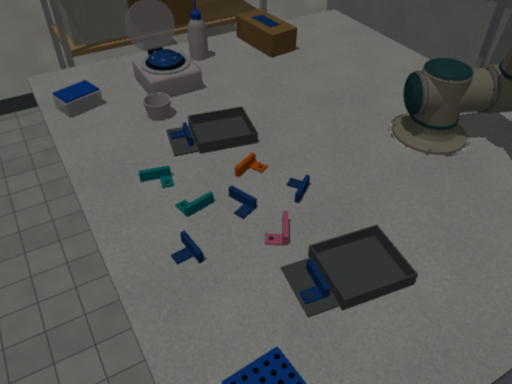

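Top view (800×600 pixels): what could be taken for the targets:
- Blue bracket at (392,270): the foot is at its left end and points up, so it is right-hand.
- Blue bracket at (376,364): the foot is at its lower end and points right, so it is left-hand.
- Blue T-shaped bracket at (347,160): neither hand.
- Turquoise at (425,208) and (506,186), pink at (312,285), orange at (460,323): decoys.
- Tray samples at (213,267), right-hand, and (592,264), left-hand.

I'll check both choices in one close crop.

```bash
cat > h.py <<'E'
from rig import *
import cv2,numpy as np
def px2w(im_mtx,T,uv,z):
    d=T[:3,:3]@np.linalg.inv(im_mtx)@np.array([uv[0],uv[1],1.]);o=T[:3,3]
    return o+d*(z-o[2])/d[2]
def R(q):
    from scipy.spatial.transform import Rotation as r
    return r.from_quat([q[1],q[2],q[3],q[0]]).as_matrix()
E
python3 - <<'E'
from h import *
a=cv2.imread('pics/top0.png')[150:250,200:320]
cv2.imwrite('pics/c0.png',cv2.resize(a,None,fx=6,fy=6,interpolation=cv2.INTER_CUBIC))
E
```

```text
(no output)
```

View pics/c0.png

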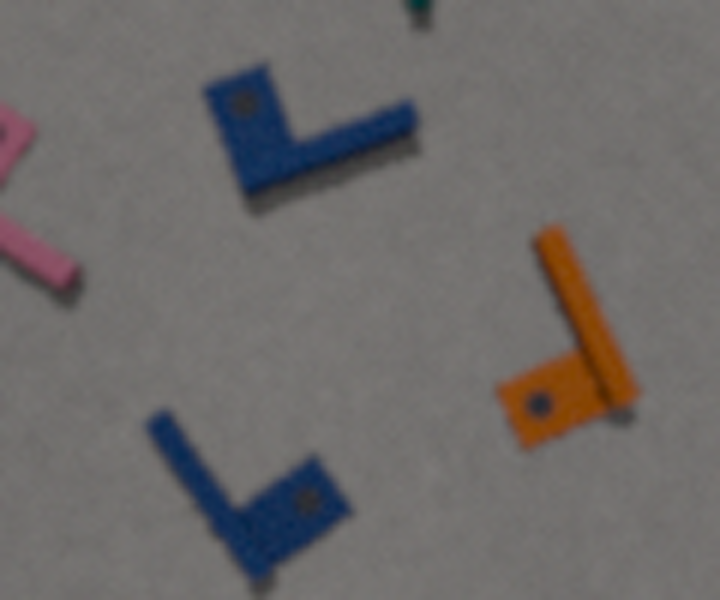

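The crop confirms both. The right-hand blue bracket's wall runs from the plain end (412,115) to the foot end (244,178), with the foot going up. The left-hand one runs from (160,420) to (255,568), with the foot going right.

```bash
python3 - <<'E'
from h import *
im=get_image('top');M,T=im['mtx'],im['T']
f=lambda u,v:(200+(u+.5)/6-.5,150+(v+.5)/6-.5)
for n,p,q in(('R',(412,115),(244,178)),('L',(160,420),(255,568))):
    a=px2w(M,T,f(*p),.03);b=px2w(M,T,f(*q),.03);d=(b-a)[:2]
    print(n,(a+b)/2,np.linalg.norm(d),'yaw',np.degrees(np.arctan2(d[1],d[0])))
for n,c in(('trayR',[(165,283),(259,297),(242,401),(145,384)]),('trayL',[(541,273),(632,290),(613,394),(520,375)])):
    w=np.array([px2w(M,T,((u)/1.5625,(v)/1.5625),.035) for u,v in c]);print(n,w.mean(0),w[0]-w[3],w[0]-w[1])
s=get_state();print(s['clock'],s['position'],R(s['ee_rot']).round(3))
w=get_image('wrist');print(w['mount'].round(4).tolist(),w['mtx'].round(1).tolist())
E
```

```text
R [ 0.62510281 -0.01306384  0.03      ] 0.07469903882014564 yaw 111.94872959850613
L [0.48051961 0.03344937 0.03      ] 0.07189876505116545 yaw -145.8167341009276
trayR [0.50892101 0.28925499 0.035     ] [ 0.15864593 -0.02170133  0.        ] [0.01914645 0.14912681 0.        ]
trayL [ 0.53373567 -0.29771625  0.035     ] [ 0.16191563 -0.03348899  0.        ] [0.02422561 0.1449046  0.        ]
0.15 [0.1564483  0.55289223 0.23061612] [[-0.962  0.272 -0.001]
 [ 0.272  0.962 -0.001]
 [ 0.    -0.001 -1.   ]]
[[-0.0001, -0.9621, -0.2728, 0.0693], [1.0, -0.0003, 0.0006, 0.0007], [-0.0007, -0.2728, 0.9621, -0.1427], [0.0, 0.0, 0.0, 1.0]] [[271.9, 0.0, 253.9], [0.0, 271.9, 192.4], [0.0, 0.0, 1.0]]
```

>>> send_rows --steps '[0.1, 0, 0, 1.5, 8.59, 0.1, 0, 0, 1.5, 8.59, 0.1, 0, 0, 1.5, 8.59, 0.1, 0, 0, 1.5, 8.59, 0.1, 0, 0, 1.5, 8.59, 0.1, 0, 0, 1.5, 8.59, 0.1, 0, 0, 1.5, 0.8]' --newtons 40

```text
clock: 0.9
position: [0.1565, 0.5532, 0.1255]
ee_rot: [0.0, 0.561, 0.828, -0.0]
contact_force: [0.2, 0.1, -0.1]
width: 0.0471
gripper_force: 0.0
```

>>> send_rows --steps '[0.1, -4.4, 1.4, 0, 0, 0.1, -4.4, 1.4, 0, 0, 0.1, -4.4, 1.4, 0, 0, 0.1, -4.4, 1.4, 0, 0, 0.1, -4.4, 1.4, 0, 0, 0.1, -4.4, 1.4, 0, 0, 0.1, -4.4, 1.4, 0, 0, 0.1, -4.4, 1.4, 0, 0]'

```text
clock: 1.7
position: [0.3925, 0.2667, 0.1264]
ee_rot: [0.0, 0.56, 0.828, 0.0]
contact_force: [0.9, 0.9, -0.4]
width: 0.047
gripper_force: 0.0
```

>>> send_rows --steps '[0.1, -4.4, 1.4, 0, 0, 0.1, -4.4, 1.4, 0, 0, 0.1, -4.4, 1.4, 0, 0, 0.1, -4.4, 1.4, 0, 0, 0.1, -4.4, 1.4, 0, 0, 0.1, -4.4, 1.4, 0, 0, 0.1, -4.4, 1.4, 0, 0, 0.1, -4.4, 1.4, 0, 0, 0.1, 0, 0, 0, 0, 0.1, 0, 0, 0, 0]'

```text
clock: 2.7
position: [0.6266, -0.0176, 0.1255]
ee_rot: [-0.001, 0.561, 0.828, -0.0]
contact_force: [-1.0, 0.7, -0.4]
width: 0.0471
gripper_force: 0.0
```

```bash
cat > wr.py <<'E'
from h import *
import sys,json
s=get_state();Rt=R(s['ee_rot']);w=get_image('wrist')
Tw=np.eye(4);Tw[:3,:3]=Rt;Tw[:3,3]=s['position'];T=Tw@w['mount']
json.dump(dict(M=w['mtx'].tolist(),T=T.tolist(),Tw=Tw.tolist()),open('w.json','w'))
cv2.imwrite(f'pics/{sys.argv[1]}.png',cv2.resize(w['color'][:,:,::-1],None,fx=1.5,fy=1.5,interpolation=cv2.INTER_CUBIC))
print(s['clock'],np.round(s['position'],4),s['width'],'yaw x',np.degrees(np.arctan2(Rt[1,0],Rt[0,0])),s['qpos'])
E
python3 wr.py w1
```

```text
2.7 [ 0.6266 -0.0176  0.1255] 0.04711205671234628 yaw x 111.73648147467578 [-1.39270353e-01  4.25081767e-01  1.54791916e+00  4.97986080e-04
  1.17012961e+00 -5.18838749e-01]
```

View pics/w1.png

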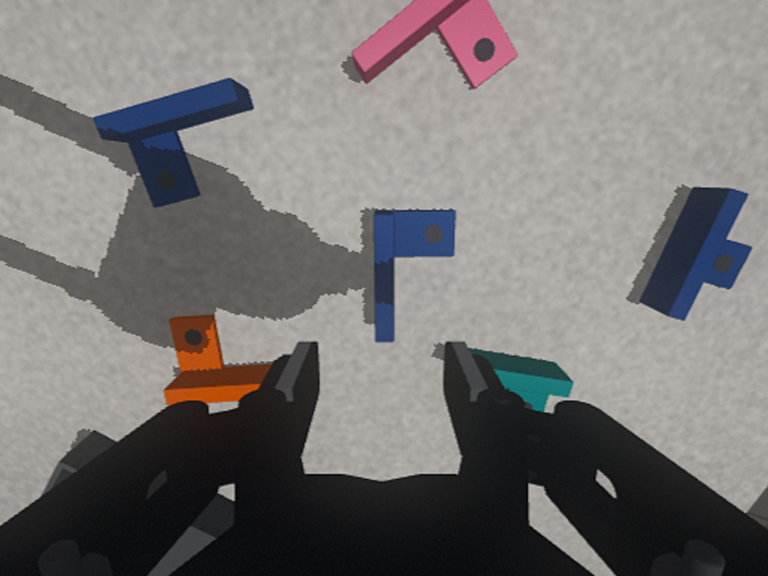

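```bash
cat > tp.py <<'E'
from h import *
import json
w=json.load(open('w.json'));M,T,Tw=map(np.array,(w['M'],w['T'],w['Tw']))
def tool(u,v,z):
    p=px2w(M,T,((u+.5)/1.5-.5,(v+.5)/1.5-.5),z);return p,(np.linalg.inv(Tw)@np.r_[p,1])[:3]
E
python3 - <<'E'
from tp import *
np.set_printoptions(precision=4,suppress=True)
for n,u,v,z in(('far',384.5,211,.03),('near',384.5,341,.03),('turq',475,347,.03),('turq',572,378,.03),('or',275,365,.03),('or',275,365,.0),('foot',455,210,.006),('foot',455,256,.006),('Lp',238,88,.03),('Lf',100,127,.03)):
    p,t=tool(u,v,z);print(n,p,t*100)
E
```

```text
far [0.6105 0.0289 0.03  ] [4.8993 0.238  9.5596]
near [ 0.6406 -0.046   0.03  ] [-3.1722  0.2555  9.5502]
turq [ 0.6953 -0.0286  0.03  ] [-3.5805  5.9797  9.5434]
turq [ 0.7628 -0.0251  0.03  ] [-5.7497 12.3874  9.5338]
or [ 0.5816 -0.0874  0.03  ] [-4.8306 -6.7585  9.556 ]
or [ 0.5791 -0.1044  0.    ] [-6.3172 -7.6126 12.5553]
foot [0.6527 0.0441 0.006 ] [ 4.7521  4.7266 11.9544]
foot [0.665  0.0172 0.006 ] [ 1.791   4.8717 11.9508]
Lp [0.5139 0.06   0.03  ] [11.3662 -7.588   9.5758]
Lf [0.4493 0.0133 0.03  ] [  9.4242 -15.3126   9.5821]
```

>>> send_rows --steps '[0, 0.4, 0.25, 3, 0, 0, 0, 0, 4, 0, 0, 0, 0, 2.5, 0, 0, 0, 0, 1.5, 0, 0, 0, 0, 0.9, 0, -1, 0, 0, 0, 0, -1, 0, 0, 0, 0, -1, 0, 0, 0, 0, -1, 0, 0, 0, 0, -1, 0, 0, 0, 0]' --newtons 40

```text
clock: 3.75
position: [0.6281, -0.012, 0.0084]
ee_rot: [0.001, 0.56, 0.828, 0.001]
contact_force: [-1.1, 0.3, 3.0]
width: 0.0112
gripper_force: 41.6
```

>>> send_rows --steps '[-1, 0, 0, -1, 0, -1, 0, 0, -2, 0, -1, 0, 0, -3, 0, -1, 0, 0, -2.5, 0, -1, 2, -0.1, 0, 0, -1, 3, -0.2, 0, 0, -1, 4, -0.25, 0, 0, -1, 4, -0.25, 0, 0, -1, 4, -0.25, 0, 0, -1, 4, -0.25, 0, 0, -1, 4, -0.25, 0, 0, -1, 3, -0.2, 0, 0]'

```text
clock: 4.95
position: [0.5037, 0.2436, 0.0914]
ee_rot: [-0.001, 0.56, 0.829, -0.001]
contact_force: [0.9, 0.4, -0.6]
width: 0.011
gripper_force: 41.1
```

>>> send_rows --steps '[-1, 2.4, -0.1, 0, 0, -1, 1.5, 0, 0, 0, -1, 0, 0, 0, 0, -1, 0, 0, 0, 0]'

```text
clock: 5.35
position: [0.4912, 0.2768, 0.092]
ee_rot: [0.0, 0.56, 0.829, -0.0]
contact_force: [0.6, -0.0, -1.0]
width: 0.0111
gripper_force: 41.1
```

```bash
python3 wr.py w2
```

```text
5.35 [0.4912 0.2768 0.092 ] 0.011147975296624913 yaw x 111.90580190451492 [ 3.90150657e-01  3.71657994e-01  1.73528941e+00 -7.91544086e-04
  1.03529488e+00  8.22663377e-03]
```

View pics/w2.png

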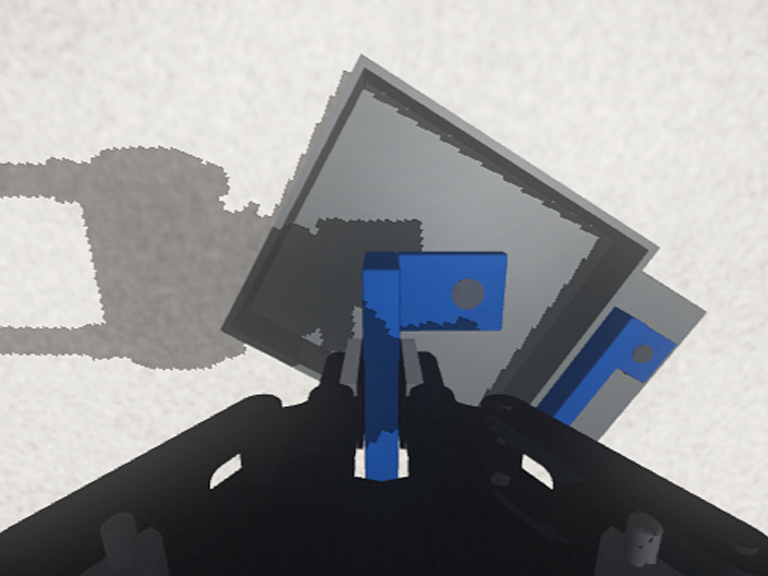

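The held right-hand bracket hangs level, and its hand matches this tray's sample: the foot is to the right in both. I'll check the tray centre from its rim corners at (222,330), (658,248) and (362,55).

```bash
python3 - <<'E'
from tp import *
np.set_printoptions(precision=2,suppress=True)
a,b,c=[tool(u,v,.035) for u,v in((222,330),(658,248),(362,55))]
print(a[1]*100,b[1]*100,c[1]*100,'centre tool',(a[1]+b[1])*50,(a[0]+b[0])/2)
E
```

```text
[-0.91 -8.29  5.7 ] [ 3.43 13.74  5.69] [11.97 -0.8   5.69] centre tool [1.26 2.72 5.69] [0.51 0.3  0.04]
```

>>> send_rows --steps '[-1, 0.8, 0.7, 1, 0, -1, 0, 0, 3, 0, -1, 0, 0, 2, 0, -1, 0, 0, 1, 0, -1, 0, 0, 0.6, 0, -1, 0, 0, 0.2, 0, -1, 0, 0, 0.1, 0, -1, 0, 0, 0, 0]'

```text
clock: 6.2
position: [0.4957, 0.2874, 0.014]
ee_rot: [0.0, 0.56, 0.828, 0.001]
contact_force: [0.1, 0.3, -0.7]
width: 0.011
gripper_force: 41.1
```

>>> send_rows --steps '[-1, 0, 0, 0.1, 0, -1, 0, 0, 0.1, 0, -1, 0, 0, 0, 0]'

```text
clock: 6.5
position: [0.4955, 0.2874, 0.0123]
ee_rot: [0.0, 0.56, 0.828, 0.001]
contact_force: [-1.4, -0.7, 4.6]
width: 0.0109
gripper_force: 41.7
```

>>> send_rows --steps '[-0.3, 0, 0, 0, 0, -0.3, 0, 0, 0, 0, -0.3, 0, 0, 0, 0, 0, 0, 0, -1, 0, 0, 0, 0, -2, 0, 0, 0, 0, -4, 0, 0, 0, 0, -4, 0, 0, 0, 0, 0, 0]'

```text
clock: 7.3
position: [0.4989, 0.289, 0.1277]
ee_rot: [0.003, 0.56, 0.828, 0.005]
contact_force: [0.5, -0.0, 0.6]
width: 0.0428
gripper_force: 0.0
```

>>> send_rows --steps '[0, 0, 0, 0, 8.55, 0, 0, 0, 0, 8.55, 0, 0, 0, 0, 8.55, 0, 0, 0, 0, 8.55, 0, 0, 0, 0, 8.55, 0, 0, 0, 0, 8.55, 0, 0, 0, 0, 8.55, 0, 0, 0, 0, 8.55, 0, 0, 0, 0, 8.55]'

```text
clock: 8.2
position: [0.4947, 0.287, 0.1211]
ee_rot: [0.0, 0.955, 0.297, -0.0]
contact_force: [0.4, 0.1, 0.4]
width: 0.0427
gripper_force: 0.0
```

>>> send_rows --steps '[0, -2.55, 3.3, 0, 0, 0, -2.55, 3.3, 0, 0, 0, -2.55, 3.3, 0, 0, 0, -2.55, 3.3, 0, 0, 0, -2.55, 3.3, 0, 0, 0, -2.55, 3.3, 0, 0, 0, 0, 0, 0, 0, 0, 0, 0, 0, 0]'

```text
clock: 9.0
position: [0.4827, 0.0366, 0.1213]
ee_rot: [-0.0, 0.954, 0.299, -0.0]
contact_force: [0.4, -0.1, 0.1]
width: 0.0426
gripper_force: 0.0
```

```bash
python3 wr.py w3
```

```text
9.0 [0.4827 0.0366 0.1213] 0.04257370460631902 yaw x 34.75161724782656 [-6.86207192e-02  2.32881972e-01  1.86416588e+00  7.88765540e-04
  1.04482102e+00  8.95249293e-01]
```

View pics/w3.png

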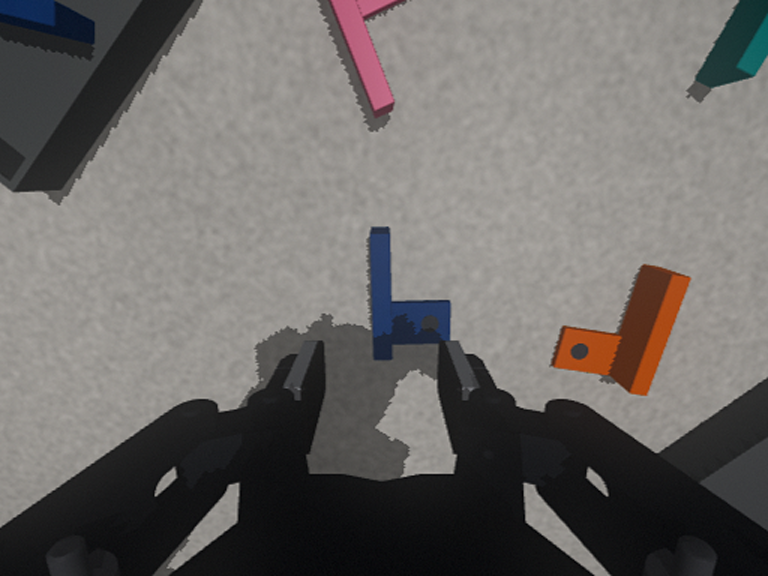

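The blue left-hand bracket's wall runs from the plain end (380,230) to the foot end (383,359), and its foot is on the right at (421,322). The fingers straddle its line.

```bash
python3 - <<'E'
from tp import *
np.set_printoptions(precision=2,suppress=True)
for q in((380,229,.03),(383,359,.03),(450,301,.006),(450,343,.006)): print(tool(*q)[1]*100)
E
```

```text
[ 3.9  -0.13  9.13]
[-4.23  0.05  9.12]
[-1.18  4.5  11.52]
[-4.18  4.64 11.52]
```

>>> send_rows --steps '[0, 0.3, -0.05, 3, -1.3, 0, 0, 0, 4, 0, 0, 0, 0, 2, 0, 0, 0, 0, 1.5, 0, 0, 0, 0, 0.8, 0, -1, 0, 0, 0, 0, -1, 0, 0, 0, 0, -1, 0, 0, 0, 0, -1, 0, 0, 0, 0, -1, 0, 0, 0, 0]' --newtons 40

```text
clock: 10.05
position: [0.4854, 0.0394, 0.0089]
ee_rot: [0.0, 0.951, 0.311, 0.001]
contact_force: [-0.1, 0.1, 1.9]
width: 0.0112
gripper_force: 41.4
```

>>> send_rows --steps '[-1, 0, 0, -1, 0, -1, 0, 0, -2, 0, -1, 0, 0, -3, 0, -1, 0, 0, -2.3, 0, -1, -1, 1.8, 0, 0, -1, -1.5, 2.7, 0, 0, -1, -2, 3.6, 0, 0, -1, -2, 3.6, 0, 0, -1, -2, 3.6, 0, 0, -1, -2, 3.6, 0, 0, -1, -2, 3.6, 0, 0, -1, -1.5, 2.8, 0, 0]'

```text
clock: 11.25
position: [0.5217, -0.2503, 0.0922]
ee_rot: [0.001, 0.951, 0.31, 0.0]
contact_force: [0.2, 0.7, -0.1]
width: 0.0111
gripper_force: 41.1
```

>>> send_rows --steps '[-1, -1, 1.8, 0, 0, -1, -0.5, 1, 0, 0, -1, 0, 0, 0, 0, -1, 0, 0, 0, 0]'

```text
clock: 11.65
position: [0.5255, -0.2774, 0.0912]
ee_rot: [-0.001, 0.95, 0.311, -0.0]
contact_force: [-0.2, 0.0, -0.7]
width: 0.011
gripper_force: 41.1
```

```bash
python3 wr.py w4
```

```text
11.65 [ 0.5255 -0.2774  0.0912] 0.011035421861375587 yaw x 36.232290340154314 [-6.03324214e-01  4.12578420e-01  1.66731276e+00  9.34876691e-04
  1.06339810e+00  3.34644196e-01]
```

View pics/w4.png

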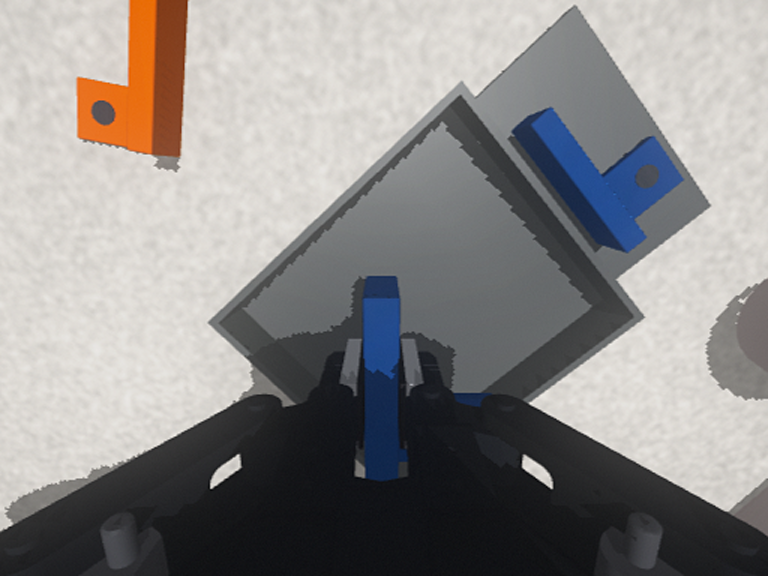

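The held left-hand bracket is over the right-side tray. This tray's sample runs from its plain end at (530,120) to its foot end at (625,240), with the foot going up-right, so it is left-hand and matches. Rim corners are at (210,322), (643,317) and (463,82).

```bash
python3 - <<'E'
from tp import *
np.set_printoptions(precision=2,suppress=True)
a,b,c=[tool(u,v,.035)[1]*100 for u,v in((210,322),(643,317),(463,82))]
print(a,b,c,(a+b)/2,np.linalg.norm(a-c),np.linalg.norm(b-c))
E
```

```text
[-0.46 -8.95  5.63] [-0.17 13.45  5.59] [10.86  3.57  5.61] [-0.32  2.25  5.61] 16.872348664786614 14.81100274898283
```

>>> send_rows --steps '[-1, 0.2, 0.25, 1, 0, -1, 0, 0, 3, 0, -1, 0, 0, 2, 0, -1, 0, 0, 1, 0, -1, 0, 0, 0.6, 0, -1, 0, 0, 0.2, 0, -1, 0, 0, 0.1, 0, -1, 0, 0, 0, 0]'

```text
clock: 12.5
position: [0.5297, -0.2801, 0.0131]
ee_rot: [0.001, 0.95, 0.311, 0.001]
contact_force: [-0.3, 0.1, -0.1]
width: 0.0111
gripper_force: 41.1
```

>>> send_rows --steps '[-1, 0, 0, 0.1, 0, -1, 0, 0, 0, 0]'

```text
clock: 12.7
position: [0.5298, -0.2803, 0.0129]
ee_rot: [0.001, 0.951, 0.311, 0.001]
contact_force: [-1.2, 0.5, 5.5]
width: 0.0115
gripper_force: 42.0
```

Contact with the floor. I'll release it, go up and clear away towards the robot so the top camera can see the trays.

>>> send_rows --steps '[-0.3, 0, 0, 0, 0, -0.3, 0, 0, 0, 0, -0.3, 0, 0, 0, 0, -0.3, 0, 0, -1, 0, -0.3, 0, 0, -2, 0, -0.3, 0, 0, -4, 0, -0.3, 0, 0, -4, 0, -0.3, -4, 0, -2, 0, -0.3, -4, 0, 0, 0, -0.3, -4, 0, 0, 0, -0.3, -4, 0, 0, 0, -0.3, 0, 0, 0, 0]'

```text
clock: 13.9
position: [0.3965, -0.3768, 0.1421]
ee_rot: [0.001, 0.951, 0.309, -0.001]
contact_force: [-0.3, -0.0, 0.4]
width: 0.03
gripper_force: 0.0
```

```bash
python3 - <<'E'
from h import *
s=get_state();print(s['clock'],s['position'],s['width'],s['contact_force'])
a=get_image('top')['color'][:,:,::-1]
c=np.hstack([a[145:265,85:175],a[145:265,325:415]])
cv2.imwrite('pics/end.png',cv2.resize(c,None,fx=4,fy=4,interpolation=cv2.INTER_CUBIC))
E
```

```text
13.9 [ 0.39650457 -0.37684015  0.14206139] 0.02995128636324009 [-0.3329909  -0.00749014  0.40960649]
```

View pics/end.png

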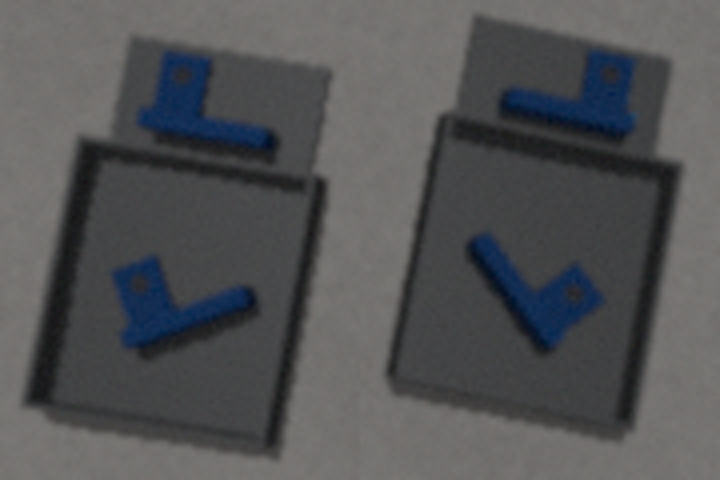

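Both brackets stand upright and well inside their trays, at (185,305) and (535,295) in the crop. Each has the same hand as its tray's sample, and the arm is clear.

```bash
python3 -c "from rig import *; print(sign_off())"
```

```text
the job is handed in; nothing more can be done
None
```

The left-hand and right-hand brackets each stand on the floor of the tray with the matching sample, let go with the arm clear; I handed the job in at about 14 s, and no verdict was returned.

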